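# Hang the S-hook in the drilled tag plate

## Task

Take the S-hook off its rack by its wooden grip and hook it through the small hole in the thin tag plate that juts out of the wooden holder, tip down through the hole from above, so that its upper crook sits over the plate's front edge strip. Feel for the hole gently, since the plate is springy and may stand a little to either side in its slot, then let go so that the hook hangs there by itself, and do not disturb the other things on the table.

Things in the scene. Friction and masses are not known exactly. Their poses are not given: they have to be found in the camera images.
- holder: Fixed wooden holder: foot 130x180x16 mm, on it a back block (x = 2 to 42 mm, 170 mm wide, 145 mm high) with a slot near its top, from which a tag plate juts out level towards -x. Origin on the table below the slot's front, mid-width; z up, x from the plate's free edge towards the back block (roughly away from the robot), y along the slot. Below the plate it is free down to z = 16 mm.
- slot (a point): Middle of the slot's front, 120 mm above the holder's origin, mid-thickness of the tag plate. The plate: light wood, 96 mm wide (y), 6 mm thick, top at 123 and underside at 117 mm height, front edge 70 mm out (x = -70). It is springy: pressed at the hole it yields about 1 mm per 0.6 N, for about 13 mm, then is hard; friction of about 6 N holds it sideways. Over 15 N on it would spoil it.
- hole_mid (a point): Point fixed to the holder, 57 mm out (x = -57), height 123 mm (plate's top), mid-slot. The plate's round hole, 14 mm across, straight down through it, in the middle of its width with a 6 mm strip to the front edge, has its centre here or up to 18 mm to either side along the holder's y: the plate may stand off-centre in its slot. That offset is not reported; see or feel for it.
- rack: Fixed rack: foot 80x230x16 mm, two upright posts of 16 mm at y = +-95 mm, 138 mm high, and between them a rail: an upright board 12 mm thick along y, mid-plane at x = 0, from z = 80 mm to its rounded top edge at z = 136 mm. The S-hook hangs over that edge, shank on the -x side (robot's side). Origin: on the table below the rail's middle; z up.
- hook: Loose S-hook of 6 mm steel wire in its x-z plane, about 50 g, wooden grip on top. Origin: centre of the upper crook (half circle, 11 mm radius to the wire's axis, open below); z up, x from shank (straight, x = -11 mm) to tip leg (x = +11 mm), at the start away from the robot. Inside top of the crook: z = +8 mm; this rests on what it hangs on. Lower crook opens up at -x; lowest point z = -82 mm.
- hook_grip (a point): Centre of the hook's wooden grip, 24 (x) x 12 (y) x 30 (z) mm, 28 mm above the hook's origin; its underside is 1 mm below the crook's outer top. Pinch it from above across its 12 mm (along the hook's y).
- hook_tip (a point): Rounded lower end of the hook's free tip leg (6 mm thick) beside the upper crook: in the hook's frame x = +11, y = 0, z = -19 mm. The leg points straight down. Hung over the plate, it ends about 20 mm below the plate's underside. Let go there, the hook swings in to rest about 0.35 rad off upright.
- block: Bystander: cork-soled wooden sanding block, 39x65x28 mm, origin under its middle.
- jar: Bystander: turned wooden jar with knob lid, 47 mm wide, 73 mm high, origin under its middle.
- house: Bystander: small pale wooden town house, 47x43x109 mm, origin under its middle.
- tape: Bystander: roll of tape lying flat, 104x102x25 mm, origin under its middle.

How it is judged:
By the outcome, as a careful person would: the job done as asked, in the order asked, and still so for the second after the job is handed in, with the robot touching nothing.
It also fails if it takes over 61 s, if anything falls off the work surface, if the arm or the gripper's body presses on something with over 40 N, if the wrist force passes 120 N, or if a joint passes its speed limit or range.

## Robot

A 7-joint arm with a two-finger parallel gripper is mounted at the origin on a cart in front of the work surface, level with it; the furniture and walls round the work are solid. World frame = base frame: x ahead of the robot, y to its left, z up, the work surface at z = 0. Lengths are in m, angles in degrees, forces in N, time in s.
With the tool pointing down it reaches from about 0.425 to 0.875 m from the base axis. Payload 4.7 kg.
Tool frame: the origin (TCP) lies between the finger pads; the fingertips stand 11 mm ahead of it and the grasp point (between the pads) lies 8 mm behind it (env.tcp_to_tips is the distance from the TCP to the fingertips, in m); z points along the fingers, y is the line along which they close (so a half turn about z gives the same grasp; the last joint's range is limited). The gripper opens to 87 mm and grips with 3 to 60 N. Pads are 19 mm wide; open, the fingers measure 117 mm over their backs; the gripper's body (75 mm by 190 mm) begins 51 mm behind the grasp point.
Start: joints at [67.672, 18.392, -4.016, 83.108, 1.295, 78.541, -3.26], TCP at [0.255, -0.598, 0.207] pointing down, gripper open.
Joint ranges: [-163.93, 163.93], [-17.29, 119.83], [-79.2, 71.16], [3.27, 140.29], [-89.18, 269.18], [5.43, 117.66], [-154.24, 154.24]. Speed limits (degrees/s): [147.25, 147.25, 180, 180, 180, 180, 180].

## Interface

Orientations are given as [roll, pitch, yaw] about the fixed x, y, z axes, in that order (R = Rz(yaw) Ry(pitch) Rx(roll)).
In Python, from cell import env, viewer gives the robot as it stands.
- The arm moves only by the tool step_arm, never from a script. Its arguments are lists of equal length, an entry for each row: "delta_pos": the shift along the tool's x, y, z in units of 0.2 m (1.0 is 0.2 m), a list of three; "rot": the turn, a rotation vector about the tool's x, y, z in units of 1.5 rad (1.0 is 1.5 rad), a list of three; "gripper": the gripper command: -1 is shut, 1 is fully open, values between are in proportion. A call has 1 to 20 rows; each row is the pose to reach, as a shift and turn from the pose commanded when the call began, along the tool's axes at that moment; what a row does not reach only later rows make up. A row lasts 1/8 s, in which the tool goes at most 62.5 mm and 10.7 degrees, less where a joint would pass 70% of its speed; a pose out of reach is approached as far as the arm can. A call with a number of a shift or a turn outside -1 to 1 is refused whole. A call with a gripper value outside its range is refused whole. The fingers move at their own pace and stop on an object; "squeeze" is the grip in N (left out, the last holds). Time passes only in rows, so rows that repeat a pose let the fingers close. It gives the time, the measured TCP pose, the force, the opening and the grip force at its end, in the units of the state.
- env.get_obs(): the state, without advancing time (a new reading comes with each control period).
- viewer.read_camera(name): name is "scene" or "top"; returns a dict with "img" (480x640x3 uint8, red, green, blue), "fx", "fy", "cx", "cy" (pixels), "pose" (4x4, takes a point from camera to world coordinates). Camera axes: x right, y down, z forward; pixel columns grow to the right and rows downward; lengths in m; the calibration is good to about 2 mm. A picture is of the moment at which its call begins. There is no depth.
- env.sign_off(): hands the job in; it is judged then, once.
The state is a dict: "time_s": time; "qpos": joint angles; "joint_velocities": joint speeds; "effort": joint torques, N m; "tool_pos": TCP position; "tool_rot": TCP orientation; "force": force on the tool from outside, world axes, zero at the start; "wrist_torque": the same for the moment, N m; "grip_width": finger opening in m; "grasp_force": force on a finger pad.
Only numpy, scipy, OpenCV 4.12 (cv2) and the standard library are available. Lean on these libraries where they do the work, as an engineer would, in place of code of your own. Each camera call takes 0.05 s, during which the arm holds its last target. There are 200 camera calls.

## Working session

There is one attempt and no reset: what is moved stays moved. The work goes in short steps, Python scripts to look and compute and a tool call to move; the robot and the scene stay as the last step left them, time stands still between calls to the robot, and variables do not carry over. Pictures are saved under pics/ and viewed, at most 10 in all, crops included, and the job is handed in when it is done.

Besides the shell and the picture viewer there is one more tool, called after ">>>" as name(argument=value, ...) on one line, values as JSON. step_arm: Moves the arm, as the interface text tells. Shifts and turns lie within -1 to 1; 1 stands for 0.2 m of shift or 1.5 rad of turn. Its arguments: {"type":"object","properties":{"delta_pos":{"type":"array"},"rot":{"type":"array"},"gripper":{"type":"array"},"squeeze":{"type":"number"}},"required":["delta_pos","rot","gripper"]}

```bash
mkdir -p pics; ls
python3 - <<'E'
from cell import env, viewer
import cv2,numpy as np
o=env.get_obs();print({k:np.round(v,4) for k,v in o.items()})
for n in("scene","top"):
    c=viewer.read_camera(n);cv2.imwrite(f"pics/{n}0.png",c["img"][:,:,::-1]);print(n,c["fx"],c["fy"],c["cx"],c["cy"],np.round(c["pose"],4).tolist())
E
```

```text
pics
{'time_s': np.float64(0.0), 'qpos': array([67.671 , 18.4396, -4.0132, 83.1742,  1.2939, 78.5398, -3.2576]), 'joint_velocities': array([ 0.1245, -0.0306, -0.0405, -0.0641, -0.0148, -0.0201, -0.0371]), 'effort': array([-0.00000e+00, -4.91295e+01, -4.03800e-01, -3.12527e+01,
       -6.40000e-02,  4.37000e-02,  2.00000e-04]), 'tool_pos': array([ 0.2551, -0.5972,  0.2064]), 'tool_rot': array([-1.798916e+02,  5.300000e-03,  2.313870e+01]), 'force': array([-0.2479,  0.044 ,  0.1704]), 'wrist_torque': array([-0.0023,  0.0005,  0.0223]), 'grasp_force': np.float64(0.0), 'grip_width': np.float64(0.0871)}
scene 480.5867433569667 480.5867433569667 317.8265145724177 240.46026025839367 [[-0.5856, -0.6157, 0.5273, -0.0695], [-0.8106, 0.4466, -0.3787, 0.4617], [-0.0023, -0.6492, -0.7606, 0.9855], [0.0, 0.0, 0.0, 1.0]]
top 488.54916922679695 488.54916922679695 316.7599630300977 239.07895796189558 [[-0.0032, -0.998, 0.0632, 0.4467], [-0.9999, 0.0039, 0.0102, 0.0427], [-0.0104, -0.0631, -0.9979, 1.5712], [0.0, 0.0, 0.0, 1.0]]
```

View pics/scene0.png

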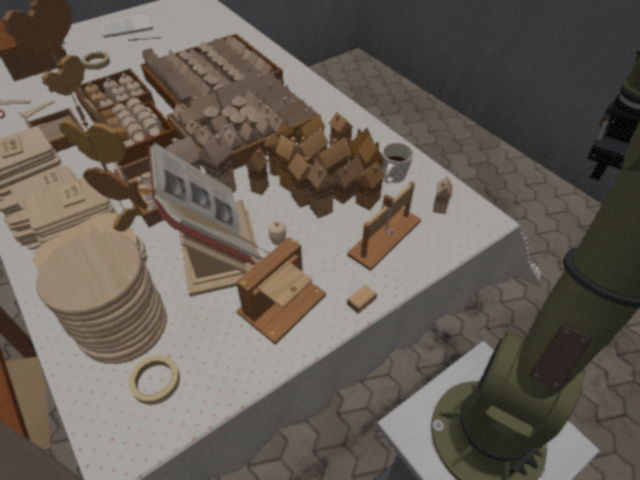

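View pics/top0.png

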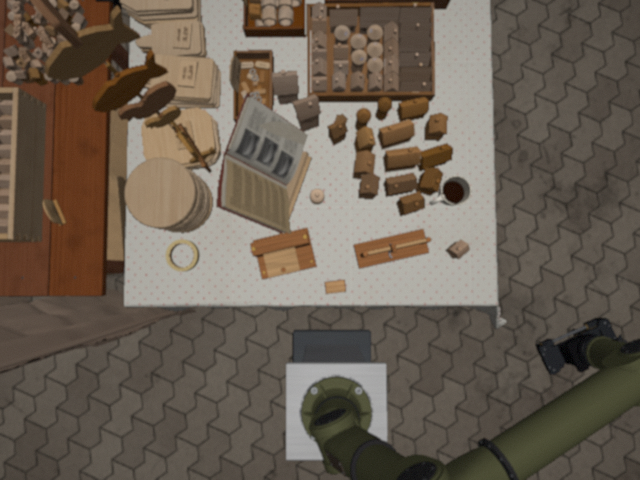

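The holder is near (285,255) in top and (280,290) in scene. The rack with the hook is near (392,248) in top and (387,230) in scene. I'll enlarge these areas.

Run:
```python
import cv2,numpy as np
t=cv2.imread("pics/top0.png");s=cv2.imread("pics/scene0.png")
def cr(i,x,y,w,h,W,H): return cv2.resize(i[y:y+h,x:x+w],(W,H),interpolation=cv2.INTER_CUBIC)
a=np.vstack([cr(t,245,225,80,60,400,300),cr(s,230,235,100,75,400,300)])
b=np.vstack([cr(t,350,220,80,60,400,300),cr(s,340,180,100,75,400,300)])
m=np.hstack([a,b]);m=cv2.convertScaleAbs(m,alpha=1.4);cv2.imwrite("pics/crop.png",m)
```

```text
(no output)
```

View pics/crop.png

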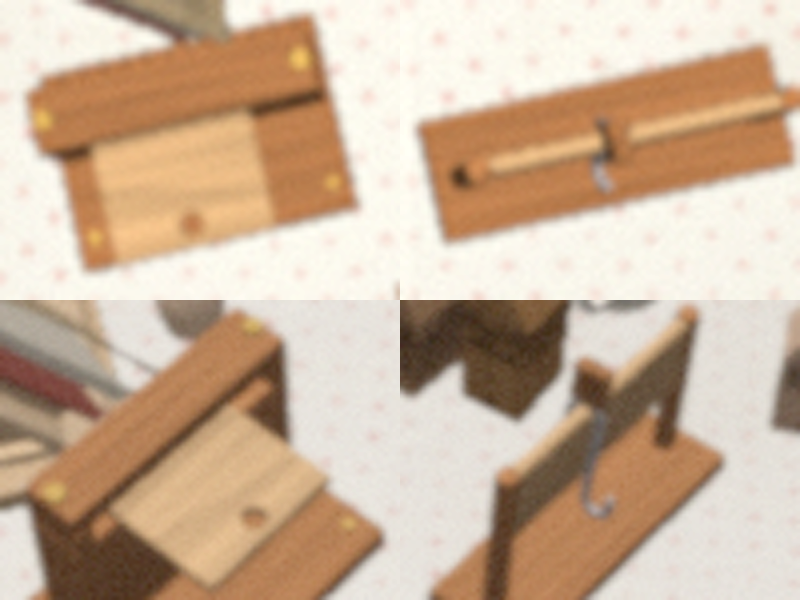

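The hole shows at crop (193,223) in top and (255,217) in scene, and the grip at (217,141) and (193,82). The plate stands towards the holder's +y. Next I fit the poses.

```bash
cat > h.py <<'E'
import numpy as np
from cell import env, viewer
from scipy.optimize import least_squares
K={}
for n in("scene","top"): K[n]=viewer.read_camera(n)
def proj(n,P):
    c=K[n];T=c["pose"];p=(np.asarray(P)-T[:3,3])@T[:3,:3]
    return np.stack([c["fx"]*p[...,0]/p[...,2]+c["cx"],c["fy"]*p[...,1]/p[...,2]+c["cy"]],-1)
def W(x,y,yaw,P):
    P=np.asarray(P,float);c,s=np.cos(yaw),np.sin(yaw)
    return P@np.array([[c,-s,0],[s,c,0],[0,0,1]]).T+[x,y,0]
def cp(p,s,o): return (np.asarray(p,float)+.5)/s-.5+np.asarray(o)
def tri(a,b):
    return least_squares(lambda X:np.r_[proj("top",X)-a,proj("scene",X)-b],[.5,0,.1]).x
E
python3 - <<'E'
from h import *
np.set_printoptions(precision=4,suppress=True)
T=lambda p:cp(p,5,(245,225));S=lambda p:cp(p,4,(230,235))
T2=lambda p:cp(p,5,(350,220));S2=lambda p:cp(p,4,(340,180))
print("hole",tri(T((193,223)),S((255,217))))
print("grip",tri(T2((217,141)),S2((193,82))))
# holder: x,y,yaw,off ; plate points
P=lambda o:[[-.057,o,.123],[-.07,o+.048,.12],[-.07,o-.048,.12]]
top=np.array([T(p) for p in[(193,223),(115,263),(275,222)]]);sc=np.array([S(p) for p in[(255,217),(210,285),(328,185)]])
B=[[.002,.085,.145],[.002,-.085,.145]];bt=np.array([T((48,155)),T((325,95))]);bs=np.array([S((75,227)),S((283,45))])
def f(v):
    Q=W(*v[:3],np.array(P(v[3])+B));r=np.r_[proj("top",Q)-np.r_[top,bt],proj("scene",Q)-np.r_[sc,bs]]
    return r.ravel()
r=least_squares(f,[.45,.1,.2,0],loss="soft_l1");print(r.x,np.degrees(r.x[2]),f(r.x).reshape(-1,2)); print("hole fit",W(*r.x[:3],P(r.x[3])[0]))
# rack: foot top corners z=.016
F=[[-.04,.115,.016],[-.04,-.115,.016],[.04,.115,.016],[.04,-.115,.016]]
ft=np.array([T2(p) for p in[(45,240),(393,165),(20,122),(368,45)]])
def g(v): return (proj("top",W(*v,F))-ft).ravel()
q=least_squares(g,[.45,-.1,.2]);print("rack",q.x,np.degrees(q.x[2]),g(q.x).round(2))
E
```

```text
hole [0.4487 0.1563 0.1216]
grip [ 0.5094 -0.164   0.1576]
[0.5053 0.1619 0.2268 0.0085] 12.997374748891007 [[-0.0588  0.5287]
 [ 0.8348  0.5064]
 [ 0.3642  1.3071]
 [-1.6538  0.4124]
 [-0.4247 -0.8643]
 [-0.5389  0.1113]
 [-0.2401  1.377 ]
 [ 0.3715 -1.4276]
 [-1.1192 -0.9565]
 [ 1.1648 -1.8976]]
hole fit [0.4479 0.1574 0.123 ]
rack [ 0.5153 -0.1771  0.2096] 12.011779583407824 [-0.3   0.54  0.85  0.21 -0.74 -0.45  0.18 -0.32]
```

```bash
cat > g.py <<'E'
import sys,numpy as np
from cell import env
from scipy.spatial.transform import Rotation as R
# usage: g.py x y z yaw [pitch] -> remaining move in tool units
a=[float(v) for v in sys.argv[1:]];o=env.get_obs()
r=R.from_euler("xyz",o["tool_rot"],degrees=True);t=R.from_euler("xyz",[180,a[4] if len(a)>4 else 0,a[3]],degrees=True)
print("pos",o["tool_pos"].round(4),"rot",o["tool_rot"].round(2),"t",o["time_s"])
print("dpos",(r.inv().apply(np.array(a[:3])-o["tool_pos"])/.2).round(4),"rot",((r.inv()*t).as_rotvec()/1.5).round(4))
print("tool axes (cols)\n",r.as_matrix().round(3))
E
python3 g.py 0.5094 -0.164 0.26 12.3
```

```text
pos [ 0.2552 -0.5974  0.2067] rot [-1.7993e+02  1.0000e-02  2.3140e+01] t 0.2
dpos [ 2.0203 -1.4937 -0.2647] rot [-8.000e-04  1.000e-04  1.261e-01]
tool axes (cols)
 [[ 0.92   0.393 -0.001]
 [ 0.393 -0.92   0.001]
 [-0.    -0.001 -1.   ]]
```

>>> step_arm(delta_pos=[[0,0,-0.26],[0.3,-0.2,-0.26],[0.6,-0.45,-0.26],[1,-0.74,-0.26],[1,-0.74,-0.26]], rot=[[0,0,0],[0,0,0.06],[0,0,0.126],[0,0,0.126],[0,0,0.126]], gripper=[[1],[1],[1],[1],[1]])

```text
$.gripper[0]: bad value
```

```bash
python3 g.py 0.5094 -0.164 0.26 12.3
```

```text
pos [ 0.2552 -0.5974  0.2067] rot [-1.7993e+02  1.0000e-02  2.3140e+01] t 0.2
dpos [ 2.0203 -1.4937 -0.2647] rot [-8.000e-04  1.000e-04  1.261e-01]
tool axes (cols)
 [[ 0.92   0.393 -0.001]
 [ 0.393 -0.92   0.001]
 [-0.    -0.001 -1.   ]]
```

>>> step_arm(delta_pos=[[0,0,-0.26],[0.3,-0.2,-0.26],[0.6,-0.45,-0.26],[1,-0.74,-0.26],[1,-0.74,-0.26]], rot=[[0,0,0],[0,0,0.06],[0,0,0.126],[0,0,0.126],[0,0,0.126]], gripper=[0,0,0,0,0])

```text
time_s: 0.82
tool_pos: [0.3819, -0.381, 0.2595]
tool_rot: [180.0, -0.0, 12.3]
force: [0.4, -0.8, 0.8]
grip_width: 0.0472
grasp_force: 0.0
```

```bash
python3 g.py 0.5094 -0.164 0.26 12.3
```

```text
pos [ 0.3819 -0.381   0.2595] rot [ 1.7998e+02 -1.0000e-02  1.2310e+01] t 0.825
dpos [ 0.854  -0.9244 -0.003 ] rot [ 0.0002 -0.0001  0.0001]
tool axes (cols)
 [[ 0.977  0.213  0.   ]
 [ 0.213 -0.977 -0.   ]
 [ 0.     0.    -1.   ]]
```

>>> step_arm(delta_pos=[[0.2,-0.22,0],[0.45,-0.48,0],[0.7,-0.75,0],[0.854,-0.924,0],[0.854,-0.924,0],[0.854,-0.924,0.1],[0.854,-0.924,0.1]], rot=[[0,0,0],[0,0,0],[0,0,0],[0,0,0],[0,0,0],[0,0,0],[0,0,0]], gripper=[0,0,0,0,0,0,0])

```text
time_s: 1.7
tool_pos: [0.5071, -0.1668, 0.2379]
tool_rot: [-179.9, 0.2, 12.2]
force: [-0.6, -0.4, -1.1]
grip_width: 0.0432
grasp_force: 0.0
```

```bash
python3 g.py 0.5094 -0.164 0.155 12.3
python3 - <<'E'
from h import *
import cv2
t=K["top"]["img"][:,:,::-1];s=K["scene"]["img"][:,:,::-1]
def cr(i,x,y,w,h,W,H): return cv2.resize(i[y:y+h,x:x+w],(W,H),interpolation=cv2.INTER_CUBIC)
m=np.hstack([cr(t,350,200,80,80,400,400),cr(s,340,150,100,100,400,400)]);cv2.imwrite("pics/c2.png",cv2.convertScaleAbs(m,alpha=1.4))
E
```

```text
pos [ 0.5071 -0.1668  0.2379] rot [-179.92    0.18   12.25] t 1.7
dpos [ 0.0153 -0.0106  0.4144] rot [-0.0009  0.0021 -0.0006]
tool axes (cols)
 [[ 0.977  0.212 -0.003]
 [ 0.212 -0.977  0.001]
 [-0.003 -0.001 -1.   ]]
```

View pics/c2.png

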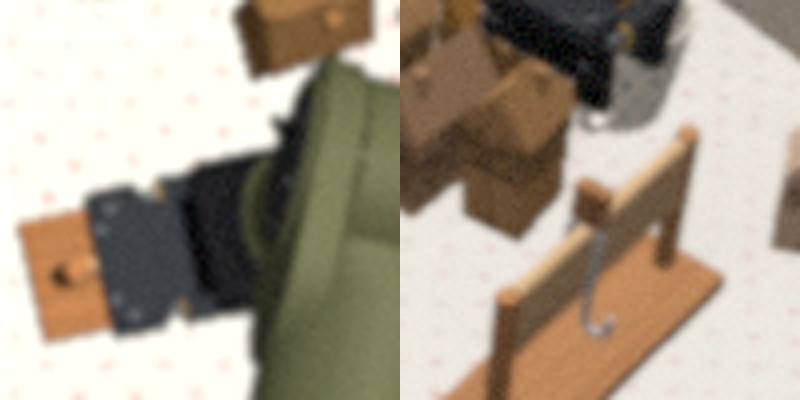

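The scene crop shows the open fingers right above the grip, which is near crop (595,200), with nothing in the way. I descend now.

>>> step_arm(delta_pos=[[0,0,0.1],[0,0,0.2],[0,0,0.3],[0,0,0.36],[0,0,0.4],[0,0,0.42],[0,0,0.42]], rot=[[0,0,0],[0,0,0],[0,0,0],[0,0,0],[0,0,0],[0,0,0],[0,0,0]], gripper=[0,0,0,0,0,0,0])

```text
time_s: 2.68
tool_pos: [0.5088, -0.1662, 0.1557]
tool_rot: [180.0, -0.0, 12.3]
force: [0.0, -0.1, 0.8]
grip_width: 0.0439
grasp_force: 0.0
```

```bash
python3 g.py 0.5094 -0.164 0.155 12.3
python3 - <<'E'
from h import *
import cv2
s=K["scene"]["img"][:,:,::-1]
def cr(i,x,y,w,h,W,H): return cv2.resize(i[y:y+h,x:x+w],(W,H),interpolation=cv2.INTER_CUBIC)
cv2.imwrite("pics/c3.png",cv2.convertScaleAbs(cr(s,350,160,80,60,800,600),alpha=1.6))
E
```

```text
pos [ 0.5088 -0.1662  0.1557] rot [ 1.7999e+02 -1.0000e-02  1.2310e+01] t 2.675
dpos [ 0.0055 -0.01    0.0032] rot [ 0.0001 -0.0002  0.0001]
tool axes (cols)
 [[ 0.977  0.213  0.   ]
 [ 0.213 -0.977 -0.   ]
 [ 0.     0.    -1.   ]]
```

View pics/c3.png

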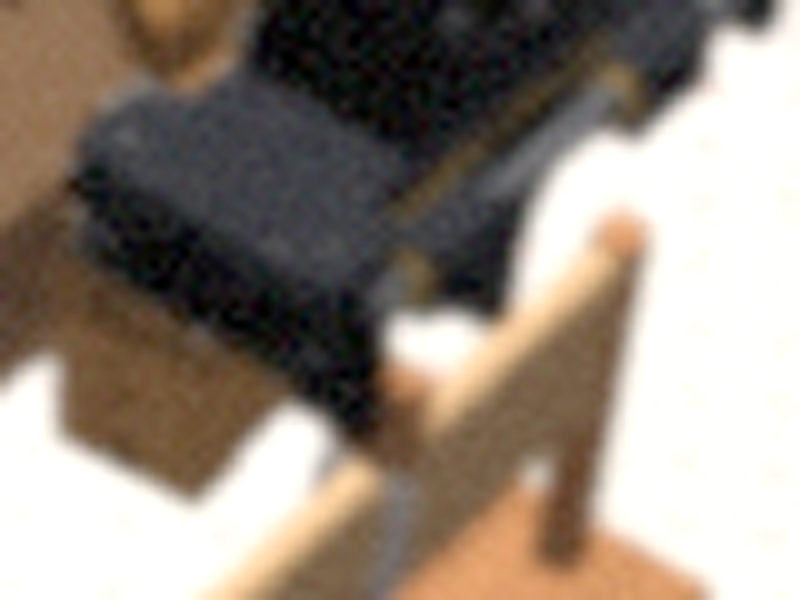

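The grip, near (405,395), is just behind the left finger, which ends above the rail. I close now.

>>> step_arm(delta_pos=[[0,0,0],[0,0,0],[0,0,0],[0,0,0],[0,0,0],[0,0,0],[0,0,0],[0,0,0]], rot=[[0,0,0],[0,0,0],[0,0,0],[0,0,0],[0,0,0],[0,0,0],[0,0,0],[0,0,0]], gripper=[-0.4,-0.5,-0.6,-0.7,-0.8,-1,-1,-1], squeeze=20)

```text
time_s: 3.78
tool_pos: [0.5091, -0.1663, 0.156]
tool_rot: [180.0, -0.1, 12.3]
force: [0.7, -0.4, 3.0]
grip_width: 0.0005
grasp_force: 6.7
```

Run:
```python
from h import *
import cv2
s=K["scene"]["img"][:,:,::-1];t=K["top"]["img"][:,:,::-1]
def cr(i,x,y,w,h,W,H): return cv2.resize(i[y:y+h,x:x+w],(W,H),interpolation=cv2.INTER_CUBIC)
cv2.imwrite("pics/c4.png",cv2.convertScaleAbs(np.hstack([cr(s,360,170,50,75,400,600),cr(t,370,210,50,75,400,600)]),alpha=1.5))
print(proj("scene",env.get_obs()["tool_pos"]),proj("top",env.get_obs()["tool_pos"]))
```

```text
[388.29730815 200.24979368] [393.98912465 248.17057479]
```

View pics/c4.png

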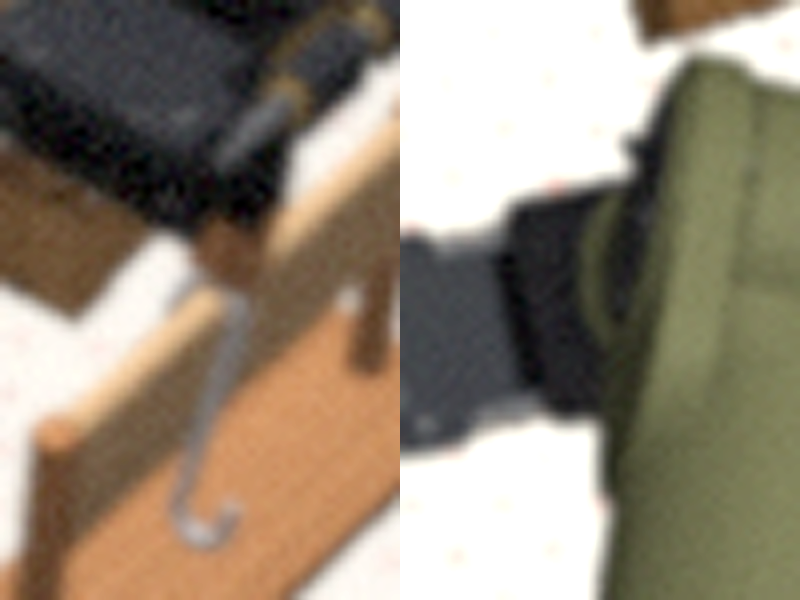

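The grip (crop (235,245)) now shows in front of or below the closed fingers, and the hook leans. The fingers missed it. I check where the fingertips should appear before retrying.

Run:
```python
from h import *
np.set_printoptions(precision=1,suppress=True)
o=env.get_obs();print(o["tool_pos"].round(4),o["grip_width"],o["force"],o["wrist_torque"].round(3),o["grasp_force"])
tp=o["tool_pos"];yaw=np.radians(12.3)
for nm,d in dict(tip=[0,0,-.011],tipfront=[-.0095,0,-.011],tipback=[.0095,0,-.011],top30=[0,0,.03]).items():
    p=W(*tp[:2],yaw,[d])[0]+[0,0,tp[2]]; print(nm,(proj("scene",p)-[360,170])*8)
def corners(x,y,yw,tilt=0):
    for z in(.141,.171):
        Q=W(x,y,yw,[[a,b,z] for a in(-.012,.012) for b in(-.006,.006)]);print(z,((proj("scene",Q)-[340,150])*4+[400,0]).tolist(),((proj("top",Q)-[350,220])*5+[400,0]).round(0).tolist())
corners(.5094,-.164,yaw)
print("rail top ends",((proj("scene",W(.5153,-.1771,.2096,[[0,.095,.138],[0,-.095,.138]]))-[340,150])*4+[400,0]))
```

```text
[ 0.5 -0.2  0.2] 0.0008110800797021427 [-0.5 -0.5  5. ] [-0.1 -0.1  0.1] 7.3336418671533465
tip [222.6 267.6]
tipfront [247.6 282.2]
tipback [197.7 253. ]
top30 [237.4 170.6]
0.141 [[608.9878009267272, 223.65939972140814], [597.3692502523118, 234.1067686475235], [577.5752783874345, 205.2775077963836], [565.9056035479562, 215.5434540380577]] [[627.0, 159.0], [607.0, 164.0], [618.0, 119.0], [598.0, 124.0]]
0.171 [[614.7333955293147, 188.6511552410766], [602.9138721238157, 199.12951309661196], [582.6569760549055, 170.2227512970211], [570.7838253624482, 180.51562145661114]] [[635.0, 157.0], [614.0, 162.0], [625.0, 116.0], [605.0, 121.0]]
rail top ends [[501.2 292.4]
 [684.8 131.2]]
```

>>> step_arm(delta_pos=[[0,0,0],[0,0,0],[0,0,0],[0,0,0],[0,0,0],[0,0,0]], rot=[[0,0,0],[0,0,0],[0,0,0],[0,0,0],[0,0,0],[0,0,0]], gripper=[-0.8,-0.6,-0.4,-0.2,0,0])

```text
time_s: 4.72
tool_pos: [0.5084, -0.166, 0.1551]
tool_rot: [-180.0, 0.0, 12.3]
force: [-0.2, -0.9, 0.3]
grip_width: 0.0417
grasp_force: 0.0
```

Run:
```python
from h import *
import cv2
o=env.get_obs();print(env.tcp_to_tips,o["tool_pos"].round(4),o["grip_width"],o["force"])
s=K["scene"]["img"][:,:,::-1].copy()
def cr(i,x,y,w,h,W,H): return cv2.resize(i[y:y+h,x:x+w],(W,H),interpolation=cv2.INTER_CUBIC)
m=cv2.convertScaleAbs(cr(s,340,130,107,80,800,600),alpha=1.8)
tp=o["tool_pos"];yaw=np.radians(12.3)
for d,c in (([-.0095,.022,-.011],(0,255,0)),([.0095,.022,-.011],(0,255,0)),([-.0095,-.022,-.011],(255,0,0)),([-.0375,.095,.059],(0,0,255)),([.0375,.095,.059],(0,0,255)),([-.0375,-.095,.059],(0,0,255)),([0,0,0],(0,255,255))):
    p=W(*tp[:2],yaw,[d])[0]+[0,0,tp[2]];q=(proj("scene",p)-[340,130])*7.5;cv2.circle(m,tuple(int(v) for v in q),4,c,-1)
cv2.imwrite("pics/c5.png",m)
```

```text
0.011 [ 0.5085 -0.1661  0.1553] 0.042928176063717356 [-0.53990166 -0.25699553 -0.56098015]
```

View pics/c5.png

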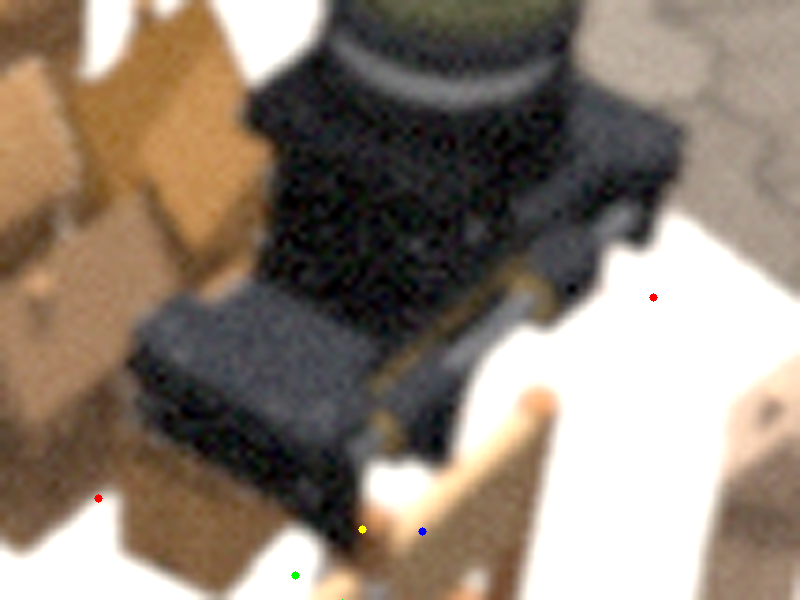

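Run:
```python
from h import *
np.set_printoptions(precision=1,suppress=True)
tp=np.array([.5071,-.1668,.2379])
for z in (.059,.09,.12):
  Q=W(*tp[:2],np.radians(12.3),[[-.0375,.095,z],[.0375,.095,z]])+[0,0,tp[2]]
  print(z,(proj("top",Q)-[350,200])*5,"obs (115,335),(88,195)")
# fit actual offset with current pose: top + scene, observed scene corners of the body (c5): left-front top edge etc
t2=np.array([.5085,-.1661,.1553])
print(proj("top",t2))
```

```text
0.059 [[ 99.  342.4]
 [ 67.  201.9]] obs (115,335),(88,195)
0.09 [[105.  342.3]
 [ 72.1 198.3]] obs (115,335),(88,195)
0.12 [[111.1 342.1]
 [ 77.4 194.5]] obs (115,335),(88,195)
[393.9 248.4]
```

The overlay shows the real fingertips about 9 px (roughly 28 mm) higher than the stated TCP geometry. They closed just at the grip's top. I descend further in small steps and watch the force.

>>> step_arm(delta_pos=[[0,0,0.01],[0,0,0.02],[0,0,0.03],[0,0,0.04],[0,0,0.04]], rot=[[0,0,0],[0,0,0],[0,0,0],[0,0,0],[0,0,0]], gripper=[0,0,0,0,0])

```text
time_s: 5.55
tool_pos: [0.5085, -0.1661, 0.1472]
tool_rot: [-180.0, 0.0, 12.3]
force: [0.0, -0.5, -0.2]
grip_width: 0.0433
grasp_force: 0.0
```

>>> step_arm(delta_pos=[[0,0,0.005],[0,0,0.01],[0,0,0.015],[0,0,0.015]], rot=[[0,0,0],[0,0,0],[0,0,0],[0,0,0]], gripper=[0,0,0,0])

```text
time_s: 6.05
tool_pos: [0.5085, -0.1661, 0.1443]
tool_rot: [-180.0, 0.0, 12.3]
force: [-0.3, 1.4, 0.2]
grip_width: 0.0437
grasp_force: 0.0
```

>>> step_arm(delta_pos=[[0,0,0.01],[0,0,0.02],[0,0,0.03],[0,0,0.04],[0,0,0.04]], rot=[[0,0,0],[0,0,0],[0,0,0],[0,0,0],[0,0,0]], gripper=[0,0,0,0,0])

```text
time_s: 6.68
tool_pos: [0.5085, -0.166, 0.1362]
tool_rot: [-180.0, 0.0, 12.3]
force: [-0.3, -0.3, 0.1]
grip_width: 0.0436
grasp_force: 0.0
```

>>> step_arm(delta_pos=[[0,0,0.005],[0,0,0.01],[0,0,0.015],[0,0,0.02],[0,0,0.02]], rot=[[0,0,0],[0,0,0],[0,0,0],[0,0,0],[0,0,0]], gripper=[0,0,0,0,0])

```text
time_s: 7.3
tool_pos: [0.5085, -0.1661, 0.1323]
tool_rot: [-180.0, 0.0, 12.3]
force: [-0.1, 0.3, -0.4]
grip_width: 0.0436
grasp_force: 0.0
```

Run:
```python
from h import *
import cv2
o=env.get_obs();print(o["tool_pos"].round(4),o["grip_width"],o["force"])
s=K["scene"]["img"][:,:,::-1].copy()
cv2.imwrite("pics/c6.png",cv2.convertScaleAbs(cv2.resize(s[160:235,350:450],(800,600),interpolation=cv2.INTER_CUBIC),alpha=2))
```

```text
[ 0.5086 -0.1661  0.1325] 0.04356018555114372 [ 0.12459608 -0.30238996 -0.14615632]
```

View pics/c6.png

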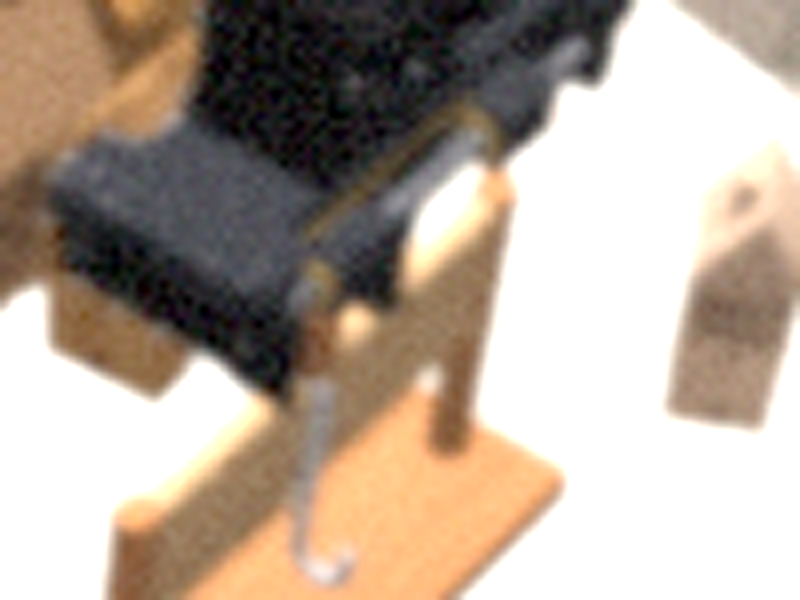

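The fingers now straddle the grip at (315,340), with the far fingertip at (385,305) just above the rail and no contact force. I close again.

>>> step_arm(delta_pos=[[0,0,0],[0,0,0],[0,0,0],[0,0,0],[0,0,0],[0,0,0],[0,0,0],[0,0,0]], rot=[[0,0,0],[0,0,0],[0,0,0],[0,0,0],[0,0,0],[0,0,0],[0,0,0],[0,0,0]], gripper=[-0.3,-0.5,-0.6,-0.7,-0.8,-1,-1,-1], squeeze=20)

```text
time_s: 8.4
tool_pos: [0.5086, -0.1661, 0.1324]
tool_rot: [180.0, 0.0, 12.3]
force: [-0.3, 0.4, 0.4]
grip_width: 0.0115
grasp_force: 20.0
```

Grasped at 11.5 mm width. Lifting.

>>> step_arm(delta_pos=[[0,0,-0.03],[0,0,-0.08],[0,0,-0.16],[0,0,-0.25],[0,0,-0.35],[0,0,-0.45],[0,0,-0.55],[0,0,-0.65],[0,0,-0.72],[0,0,-0.75],[0,0,-0.75]], rot=[[0,0,0],[0,0,0],[0,0,0],[0,0,0],[0,0,0],[0,0,0],[0,0,0],[0,0,0],[0,0,0],[0,0,0],[0,0,0]], gripper=[-1,-1,-1,-1,-1,-1,-1,-1,-1,-1,-1])

```text
time_s: 9.78
tool_pos: [0.5088, -0.1661, 0.2827]
tool_rot: [180.0, -0.0, 12.3]
force: [0.4, 0.7, -0.4]
grip_width: 0.0116
grasp_force: 20.0
```

```bash
python3 g.py 0.437 0.1545 0.282 13
```

```text
pos [ 0.5088 -0.1661  0.2827] rot [ 1.7998e+02 -2.0000e-02  1.2310e+01] t 9.775
dpos [-0.0087 -1.6424  0.003 ] rot [ 0.0002 -0.0003 -0.008 ]
tool axes (cols)
 [[ 0.977  0.213  0.   ]
 [ 0.213 -0.977 -0.   ]
 [ 0.     0.    -1.   ]]
```

>>> step_arm(delta_pos=[[0,-0.05,0],[0,-0.15,0],[0,-0.28,0],[0,-0.42,0],[0,-0.56,0],[0,-0.7,0],[0,-0.85,0],[0,-1,0]], rot=[[0,0,0],[0,0,0],[0,0,0],[0,0,0],[0,0,0],[0,0,0],[0,0,0],[0,0,0]], gripper=[-1,-1,-1,-1,-1,-1,-1,-1])

```text
time_s: 10.78
tool_pos: [0.4648, 0.0322, 0.2824]
tool_rot: [180.0, 0.0, 12.4]
force: [-0.2, -0.1, 0.4]
grip_width: 0.0116
grasp_force: 20.0
```

>>> step_arm(delta_pos=[[0,-0.14,0],[0,-0.28,0],[0,-0.4,0],[0,-0.5,0],[0,-0.58,0],[-0.009,-0.64,0],[-0.009,-0.64,0],[-0.009,-0.64,0]], rot=[[0,0,0],[0,0,0],[0,0,0],[0,0,-0.008],[0,0,-0.008],[0,0,-0.008],[0,0,-0.008],[0,0,-0.008]], gripper=[-1,-1,-1,-1,-1,-1,-1,-1])

```text
time_s: 11.78
tool_pos: [0.4372, 0.1531, 0.2823]
tool_rot: [180.0, 0.0, 12.9]
force: [0.9, 0.4, -0.3]
grip_width: 0.0118
grasp_force: 20.0
```

```bash
python3 g.py 0.437 0.1545 0.182 13;  python3 - <<'E'
from h import *
import cv2
s=K["scene"]["img"][:,:,::-1];t=K["top"]["img"][:,:,::-1]
a=cv2.resize(s[200:320,225:345],(400,400),interpolation=cv2.INTER_CUBIC)
b=cv2.resize(t[220:300,240:320],(400,400),interpolation=cv2.INTER_CUBIC)
cv2.imwrite("pics/c7.png",cv2.convertScaleAbs(np.hstack([a,b]),alpha=1.6))
E
```

```text
pos [0.4372 0.1531 0.2823] rot [1.7998e+02 1.0000e-02 1.2920e+01] t 11.775
dpos [ 0.0006 -0.0073  0.5016] rot [ 0.0003  0.0001 -0.001 ]
tool axes (cols)
 [[ 0.975  0.224 -0.   ]
 [ 0.224 -0.975 -0.   ]
 [-0.     0.    -1.   ]]
```

View pics/c7.png

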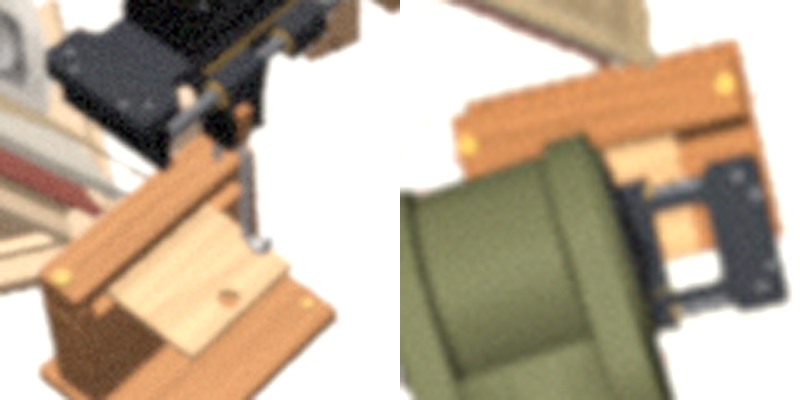

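The scene crop shows the hook at (245,105) to (258,245), hanging straight above and in front of the plate, with the hole at (230,297). The arm hides it in the top view. I measure the shank against the model in the scene camera.

```bash
cat > m.py <<'E'
from h import *
import cv2
np.set_printoptions(precision=1,suppress=True,linewidth=200)
def hookmodel(tp,yaw,dx=0,dz=0):
    L=[[-.011,0,-z/1000] for z in range(0,72,6)]+[[.011,0,-z/1000] for z in (0,6,12,19)]+[[-.015-.004,0,-.082],[0,0,.011],[0,0,.043]]
    return W(tp[0],tp[1],yaw,np.array(L)+[dx,0,dz])+[0,0,tp[2]-.0044]
E
python3 - <<'E'
from m import *
o=env.get_obs();tp=o["tool_pos"];yaw=np.radians(o["tool_rot"][2])
print(tp.round(4));Q=hookmodel(tp,yaw);p=proj("scene",Q);print(p)
I=np.mean([viewer.read_camera("scene")["img"].astype(float) for _ in range(3)],0)
np.save("I1.npy",I)
for r in range(236,282,2): print(r,I[r,290:312].mean(-1).astype(int), (I[r,290:312,0]-I[r,290:312,2]).astype(int))
E
```

```text
[0.4 0.2 0.3]
[[298.5 248.4]
 [298.6 250.4]
 [298.7 252.4]
 [298.8 254.3]
 [298.9 256.2]
 [299.  258.2]
 [299.1 260.1]
 [299.2 261.9]
 [299.3 263.8]
 [299.4 265.6]
 [299.5 267.5]
 [299.6 269.3]
 [290.2 242.6]
 [290.3 244.6]
 [290.4 246.6]
 [290.6 248.9]
 [302.8 276.1]
 [294.1 241.8]
 [293.4 230.6]]
236 [ 10  10   8  10  16  33  48  52  50  46  35  26  37  81 130 159 170 171 172 173 173 173] [ 3 -1  0 -3  4 17 33 37 37 32 21  8  3  5  5  8  8  8  8  8  8  8]
238 [ 13  11  11   9  18  30  39  46  48  52  64  89 112 133 154 166 172 174 175 174 174 174] [-2  0  2  0  3 14 28 33 37 27 13  6  5  7  7  7  7  7  7  7  7  7]
240 [ 12  11  11   5  18  21  39  48  57  94 134 157 168 172 172 173 173 172 173 174 173 173] [ 0  1 -3  0  0 16 26 34 31 16  9  7  7  7  7  7  8  8  8  8  7  7]
242 [ 21  11   9  13  16  27  42  53  78 118 153 169 173 174 172 171 170 169 171 174 174 174] [ 7  1  2  0  1 10 20 29 26 18 11  8  7  7  8 10 12 12  9  8  7  7]
244 [ 65  55  46  37  40  55  74  85  98 116 139 160 169 174 174 174 172 173 174 173 173 174] [10 14 21 21 22 20 16 17 24 30 22 13  9  8  8  8  8  8  8 
[... 2225 characters left out ...]
 59 57 51 35 15  9 15 19 15  8  5  6  7  8  8  7  8]
274 [140 138 137 138 141 141 141 139 134 126 124 127 126 109  94 105 134 159 169 173 169 169] [59 59 59 58 60 59 60 59 54 42 24 12  8  7  8 16 19 17 13 11 14 14]
276 [140 140 141 142 141 141 139 139 136 133 128 126 123 120 120 130 139 148 154 160 162 165] [58 60 60 59 60 59 60 59 58 57 54 49 44 42 43 50 54 47 36 27 22 19]
278 [142 142 143 141 139 135 134 133 131 132 136 137 140 141 141 141 140 138 139 141 145 153] [58 60 59 61 59 59 57 58 59 58 58 59 60 59 61 61 59 59 56 52 43 30]
280 [141 139 136 132 131 132 133 134 136 138 141 143 143 142 139 137 138 137 134 129 122 127] [59 59 59 58 58 58 57 59 58 60 61 60 60 60 59 60 59 59 58 56 51 34]
```

Run:
```python
from m import *
def ray(n,px,z):
    c=K[n];T=c["pose"];d=T[:3,:3]@np.array([(px[0]-c["cx"])/c["fx"],(px[1]-c["cy"])/c["fy"],1]);return T[:3,3]+d*(z-T[2,3])/d[2]
s=cv2.imread("pics/scene0.png").astype(float).mean(-1);t=cv2.imread("pics/top0.png").astype(float).mean(-1)
I=np.load("I1.npy").mean(-1)
for n,im,(u,v) in(("scene0",s,(293,289)),("scene_now",I,(293,289)),("top",t,(283,269))):
    w=im[v-6:v+7,u-7:u+8];bg=np.median(w);d=np.clip(bg-12-w,0,None)
    yy,xx=np.mgrid[v-6:v+7,u-7:u+8];m=((xx-u)**2+(yy-v)**2<25);d=d*m
    c=np.array([(d*xx).sum(),(d*yy).sum()])/d.sum();print(n,c,bg,np.round(ray(n[:5] if n[0]=="s" else n,c,.123),4).tolist())
print(I[282:297,284:303].astype(int))
```

```text
scene0 [293.1 288.5] 122.33333333333333 [0.4485, 0.1563, 0.123]
scene_now [293.1 288.6] 133.0 [0.4484, 0.1562, 0.123]
top [282.9 269.4] 127.0 [0.4487, 0.1581, 0.123]
[[140 141 141 140 139 136 134 133 130 131 134 135 138 140 142 143 144 142 140]
 [142 141 140 139 135 132 132 132 133 134 136 139 140 144 143 143 142 139 138]
 [140 138 136 135 133 132 132 133 135 136 139 141 143 143 144 141 140 138 138]
 [137 135 134 133 132 132 132 132 133 136 137 141 143 143 141 140 137 137 136]
 [134 133 132 132 132 134 132 127 125 123 128 135 139 140 140 140 137 137 133]
 [133 134 132 134 133 132 124 112 103 102 107 115 125 133 137 138 136 133 126]
 [133 133 133 136 136 131 119 102  95  92  95  98 112 127 133 137 132 126 114]
 [134 135 137 136 138 134 118 107 100 102 102 105 112 126 134 133 126 114 103]
 [134 137 138 141 142 139 127 112 108 106 109 110 120 128 130 124 112 102  98]
 [137 138 141 143 145 142 134 124 116 114 114 119 125 128 123 112 101  96  99]
 [139 142 145 145 146 144 140 134 128 126 127 127 125 122 111  99  96 100 101]
 [141 146 146 145 145 144 141 137 134 133 132 126 120 107  98  95 100 102 104]
 [145 145 146 145 143 142 140 139 136 134 127 119 104  95  95  98 102 104 106]
 [145 147 145 143 141 140 138 137 135 130 116 103  96  92 101 102 103 104 106]
 [146 145 143 141 139 139 137 134 126 115 100  94  95 100 102 104 103 106 106]]
```

>>> step_arm(delta_pos=[[0.0025,-0.0045,0.05],[0.0025,-0.0045,0.15],[0.0025,-0.0045,0.27],[0.0025,-0.0045,0.39],[0.0025,-0.0045,0.5],[0.0025,-0.0045,0.58],[0.0025,-0.0045,0.63],[0.0025,-0.0045,0.655],[0.0025,-0.0045,0.655]], rot=[[0,0,0],[0,0,0],[0,0,0],[0,0,0],[0,0,0],[0,0,0],[0,0,0],[0,0,0],[0,0,0]], gripper=[-1,-1,-1,-1,-1,-1,-1,-1,-1])

```text
time_s: 13.35
tool_pos: [0.4373, 0.155, 0.1515]
tool_rot: [180.0, -0.0, 13.0]
force: [-0.4, -0.4, -0.7]
grip_width: 0.0123
grasp_force: 20.0
```

Run:
```python
from m import *
o=env.get_obs();tp=o["tool_pos"];yaw=np.radians(o["tool_rot"][2])
print(tp.round(4).tolist(),o["tool_rot"],o["force"]);print(proj("scene",hookmodel(tp,yaw))[[0,6,11,12,15,16]])
I=np.mean([viewer.read_camera("scene")["img"].astype(float) for _ in range(2)],0)
np.save("I2.npy",I)
for r in range(272,310,2): print(r,I[r,286:312].mean(-1).astype(int), (I[r,286:312,0]-I[r,286:312,2]).astype(int))
```

```text
[0.4377, 0.1551, 0.152] [180.   -0.1  13. ] [ 0.   0.1 -0.2]
[[299.7 287.9]
 [300.2 297.4]
 [300.6 304.9]
 [292.1 282.3]
 [292.5 287.4]
 [303.5 310.8]]
272 [ 69  51  51  61  74  86  86  70  56  43  39  34  25  19  22  17  26  47 100 146 169 175 177 177 177 176] [29 22 24 32 39 46 44 33 12  0 -3 -3 -2  0 -5 -3 -1  5  6  8  7  8  8  8  8  7]
274 [111  84  64  70  83  84  84  77  64  45  26  22  22  26  24  24  19  35  84 130 158 168 173 173 171 170] [50 37 14  5  7 14 27 40 34 16  3 -1  0  3  5  2  2  8 22 27 24 17 13 11 12 14]
276 [119 103  89  83  76  68  59  54  50  45  29  21  28  37  40  35  28  30  77 117 139 150 156 161 164 165] [43 27  7  0 -3 -1  7 24 29 18  7  4 13 25 25 22 11 19 38 52 55 49 37 26 23 20]
278 [ 98  85  74  61  46  33  30  28  29  26  23  35  40  45  45  45  52  71 100 126 136 140 140 144 147 156] [11  3 -2  1 -2  1  8 10 15  8  8 16 30 35 35 26 25 36 46 55 58 59 57 51 43 30]
280 [ 73  72  62  46  28  13   3  11  13  15  20  29  46  49  66  91 118 130 135 137 139 136 135 129 124 129] [ 7 12 15 10  5  5 -1 -4  0  2  7 23 29 35 38 47 54 58 60 60 59 60 60 57 49 34
[... 1961 characters left out ...]
3  86  96 102 106 107 105 106 106 106 108 107 108] [57 55 53 59 64 71 71 72 73 75 71 65 41 19 28 53 68 71 72 74 74 74 74 74 76 76]
304 [103  98  99  99 103 104 105 105 106 107 104  99  91  84  88 100 106 108 110 111 110 109 110 109 106 103] [55 61 68 70 73 72 72 75 74 74 74 65 41 20 27 49 66 72 72 69 69 73 74 75 75 73]
306 [ 98 102 102 106 104 106 104 106 106 103 102 102  96  95 101 113 119 120 131 136 130 116 109 106  99  91] [66 69 71 71 75 74 75 74 73 74 73 67 52 30 17 26 41 48 36 25 31 54 69 73 70 62]
308 [103 103 106 107 106 107 105 105 105 105 104 107 106 104 110 122 134 130 119 109 102 100  99  88  81  90] [71 73 73 73 75 75 73 74 73 72 73 73 70 57 33 14 11 14 11 11 24 50 63 62 49 29]
```

Measured against the model, the tip (about (293,285)) sits above the hole at (293,288.6), around 2 mm too far to +y. I correct that and feel down gently.

>>> step_arm(delta_pos=[[-0.006,0.0095,0],[-0.006,0.0095,0],[-0.006,0.0095,0.01],[-0.006,0.0095,0.018],[-0.006,0.0095,0.026],[-0.006,0.0095,0.034],[-0.006,0.0095,0.042],[-0.006,0.0095,0.042],[-0.006,0.0095,0.042]], rot=[[0,0,0],[0,0,0],[0,0,0],[0,0,0],[0,0,0],[0,0,0],[0,0,0],[0,0,0],[0,0,0]], gripper=[-1,-1,-1,-1,-1,-1,-1,-1,-1])

```text
time_s: 14.68
tool_pos: [0.4365, 0.1528, 0.1431]
tool_rot: [180.0, -0.0, 13.0]
force: [0.1, -0.6, -0.2]
grip_width: 0.0123
grasp_force: 20.0
```

>>> step_arm(delta_pos=[[0,0,0.008],[0,0,0.016],[0,0,0.02],[0,0,0.02]], rot=[[0,0,0],[0,0,0],[0,0,0],[0,0,0]], gripper=[-1,-1,-1,-1])

```text
time_s: 15.18
tool_pos: [0.4364, 0.1528, 0.1389]
tool_rot: [180.0, 0.0, 13.0]
force: [-0.2, -0.2, -0.7]
grip_width: 0.0118
grasp_force: 20.0
```

>>> step_arm(delta_pos=[[0,0,0.008],[0,0,0.016],[0,0,0.024],[0,0,0.032],[0,0,0.032]], rot=[[0,0,0],[0,0,0],[0,0,0],[0,0,0],[0,0,0]], gripper=[-1,-1,-1,-1,-1])

```text
time_s: 15.8
tool_pos: [0.4363, 0.1528, 0.1324]
tool_rot: [180.0, 0.0, 13.0]
force: [-0.8, 0.4, -0.4]
grip_width: 0.0116
grasp_force: 20.0
```

Run:
```python
from m import *
o=env.get_obs();print(o["tool_pos"].round(4).tolist(),o["force"].round(2),o["wrist_torque"].round(3))
I=viewer.read_camera("scene")["img"];J=viewer.read_camera("scene")["img"];I=(I/2.+J/2.).astype(np.uint8)[:,:,::-1]
cv2.imwrite("pics/c8.png",cv2.convertScaleAbs(cv2.resize(I[260:320,260:340],(800,600),interpolation=cv2.INTER_CUBIC),alpha=1.8))
```

```text
[0.4365, 0.1528, 0.1326] [ 0.1 -1.4 -0.4] [ 0.  -0.   0.1]
```

>>> step_arm(delta_pos=[[0,0,0.01],[0,0,0.02],[0,0,0.03],[0,0,0.04],[0,0,0.048],[0,0,0.048]], rot=[[0,0,0],[0,0,0],[0,0,0],[0,0,0],[0,0,0],[0,0,0]], gripper=[-1,-1,-1,-1,-1,-1])

```text
time_s: 16.75
tool_pos: [0.4364, 0.1528, 0.1229]
tool_rot: [180.0, 0.0, 13.0]
force: [0.2, -1.0, -1.4]
grip_width: 0.0117
grasp_force: 20.0
```

>>> step_arm(delta_pos=[[0,0,0.005],[0,0,0.01],[0,0,0.015],[0,0,0.015],[0,0,0.015]], rot=[[0,0,0],[0,0,0],[0,0,0],[0,0,0],[0,0,0]], gripper=[-1,-1,-1,-1,-1])

```text
time_s: 17.38
tool_pos: [0.4365, 0.1528, 0.12]
tool_rot: [180.0, -0.0, 13.0]
force: [-0.0, -0.1, -0.0]
grip_width: 0.0119
grasp_force: 20.0
```

>>> step_arm(delta_pos=[[0,0,0.005],[0,0,0.01],[0,0,0.01],[0,0,0.01]], rot=[[0,0,0],[0,0,0],[0,0,0],[0,0,0]], gripper=[-1,-1,-1,-1])

```text
time_s: 17.88
tool_pos: [0.4366, 0.1528, 0.1181]
tool_rot: [180.0, -0.0, 13.0]
force: [-0.1, 0.1, 0.2]
grip_width: 0.0116
grasp_force: 20.0
```

>>> step_arm(delta_pos=[[0,0,0.005],[0,0,0.01],[0,0,0.01],[0,0,0.01]], rot=[[0,0,0],[0,0,0],[0,0,0],[0,0,0]], gripper=[-1,-1,-1,-1])

```text
time_s: 18.38
tool_pos: [0.4365, 0.1529, 0.1161]
tool_rot: [180.0, -0.0, 13.0]
force: [-0.4, 0.0, 1.2]
grip_width: 0.0118
grasp_force: 20.0
```

Run:
```python
from m import *
f=[]
for i in range(4):
    I=viewer.read_camera("scene")["img"][:,:,::-1];o=env.get_obs();f.append(o["force"])
print(o["tool_pos"].round(4).tolist(),np.mean(f,0).round(2))
cv2.imwrite("pics/c8.png",cv2.convertScaleAbs(cv2.resize(I[255:315,260:340],(800,600),interpolation=cv2.INTER_CUBIC),alpha=1.8))
```

```text
[0.4365, 0.1528, 0.116] [ 0.  -0.2  1. ]
```

View pics/c8.png

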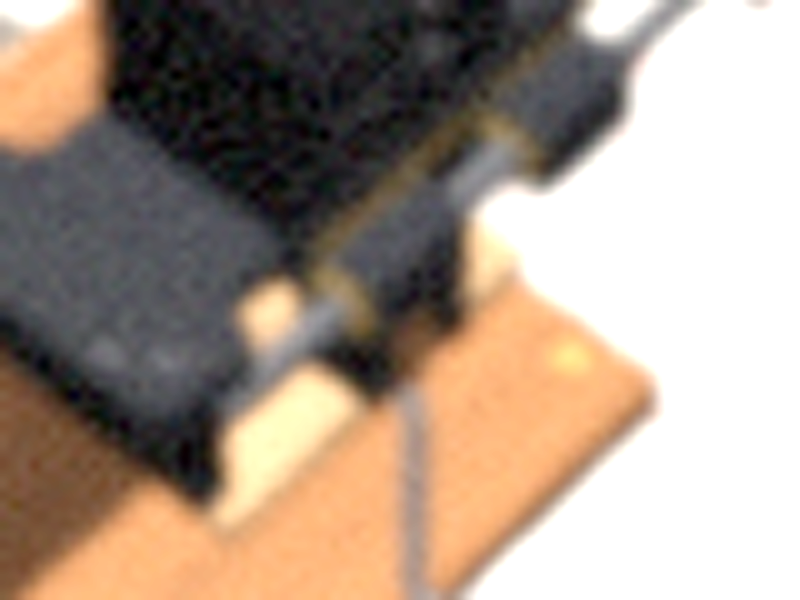

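The picture shows the grip at (415,340) between the fingertips and the shank at (412,480) in front of the plate's edge. The 1 N of upward force means the crook is seated on the strip. I unload, then release slowly.

>>> step_arm(delta_pos=[[0,0,-0.006],[0,0,-0.006],[0,0,-0.006],[0,0,-0.006],[0,0,-0.006],[0,0,-0.006],[0,0,-0.006],[0,0,-0.006],[0,0,-0.006],[0,0,-0.006],[0,0,-0.006],[0,0,-0.006]], rot=[[0,0,0],[0,0,0],[0,0,0],[0,0,0],[0,0,0],[0,0,0],[0,0,0],[0,0,0],[0,0,0],[0,0,0],[0,0,0],[0,0,0]], gripper=[-1,-1,-0.72,-0.68,-0.6,-0.5,-0.35,-0.2,-0.1,0,0,0], squeeze=5)

```text
time_s: 20.18
tool_pos: [0.4365, 0.1528, 0.1172]
tool_rot: [180.0, 0.0, 13.0]
force: [0.2, 0.3, 0.1]
grip_width: 0.0431
grasp_force: 0.0
```

>>> step_arm(delta_pos=[[0,0,-0.02],[0,0,-0.06],[0,0,-0.12],[0,0,-0.2],[0,0,-0.3],[0,0,-0.45],[0,0,-0.6],[0,0,-0.8],[0,0,-0.9],[0,0,-0.9]], rot=[[0,0,0],[0,0,0],[0,0,0],[0,0,0],[0,0,0],[0,0,0],[0,0,0],[0,0,0],[0,0,0],[0,0,0]], gripper=[0,0,0,0,0,0,0,0,0,0])

```text
time_s: 21.42
tool_pos: [0.4374, 0.1533, 0.2995]
tool_rot: [180.0, -0.2, 13.0]
force: [-0.6, 0.6, -0.2]
grip_width: 0.0434
grasp_force: 0.0
```

Run:
```python
from m import *
o=env.get_obs();print(o["tool_pos"].round(4).tolist(),o["force"].round(2))
I=np.mean([viewer.read_camera("scene")["img"].astype(float) for _ in range(3)],0)
for r in range(270,316,2): print(r,I[r,282:312].mean(-1).astype(int), (I[r,282:312,0]-I[r,282:312,2]).astype(int))
# model: seated, tilt a about y at contact (hook x~0,z=+8) 
h=np.array([.4375,.154,.115]);yaw=np.radians(13)
for a in(-.35,0,.35):
    L=np.array([[-.011,0,0],[-.011,0,-.03],[-.011,0,-.065],[.011,0,-.019],[0,0,.013],[0,0,.043]])-[0,0,.008]
    c,s=np.cos(a),np.sin(a);L=L@np.array([[c,0,s],[0,1,0],[-s,0,c]]).T+[0,0,.008]
    print(a,proj("scene",W(h[0],h[1],yaw,L)+[0,0,h[2]]).tolist())
```

```text
[0.4362, 0.1528, 0.297] [ 0.  -0.7  0.4]
270 [133 136 139 139 139 138 134 133 133 133 134 135 137 136 135 133 128 118 105 101 124 154 169 173 174 174 174 174 174 174] [58 59 59 59 60 59 59 58 57 59 58 59 58 58 58 58 58 55 50 38 20 11  8  6  8  7  7  7  7  7]
272 [139 140 139 138 135 135 134 133 135 137 136 138 136 136 138 140 139 140 138 135 142 155 167 170 173 174 175 174 175 174] [59 59 60 60 59 58 58 58 58 59 60 59 58 58 58 59 60 60 57 55 41 25 14 11  8  7  8  8  8  8]
274 [139 137 136 135 135 135 136 137 138 138 137 136 138 140 140 139 140 139 137 134 134 137 144 154 163 171 172 172 169 167] [59 58 59 58 58 59 58 58 59 59 59 60 60 60 58 60 60 59 59 59 56 52 43 31 22 14 11 11 13 13]
276 [137 136 135 136 139 139 139 137 137 138 140 140 141 140 138 138 136 133 131 132 133 135 138 141 145 150 158 164 165 165] [59 58 59 59 58 60 59 59 59 59 60 61 60 60 60 59 58 58 57 57 57 58 58 58 53 43 30 20 19 18]
278 [137 136 139 139 140 139 138 137 139 142 142 140 138 135 131 128 130 131 134 137 137 141 141 142 141 139 139 143 150 156] [59 59 60 60 60 60 59 60 59 60 60 59 58 60 59 58 57 58 58 59 
[... 4001 characters left out ...]
 [296.54591053340073, 300.845559648442], [293.21791475215343, 305.8905697739713], [290.6594994396837, 292.1595165620581], [297.3116179283327, 290.63247064344745], [300.44219214698785, 285.65506713396496]]
0 [[300.66323471976045, 296.30331925537297], [301.0619864435202, 303.9012227448258], [301.50611071601827, 312.36366480763854], [293.59439540784473, 295.6587095927008], [296.7225672562, 290.1196014217417], [296.2150844764514, 282.0014746300678]]
0.35 [[301.3147829539096, 295.7256116871706], [305.1412881216038, 305.51511830920924], [309.45221258144716, 316.543934865643], [296.91637039056303, 298.66425110847354], [296.1443717535621, 289.7677565460311], [292.10352132333657, 279.55122491572394]]
```

The hook hangs on its own, with its shank near columns 300 to 298. I wait and check that it is steady.

>>> step_arm(delta_pos=[[0,0,0],[0,0,0],[0,0,0],[0,0,0],[0,0,0],[0,0,0],[0,0,0],[0,0,0],[0,0,0],[0,0,0],[0,0,0],[0,0,0]], rot=[[0,0,0],[0,0,0],[0,0,0],[0,0,0],[0,0,0],[0,0,0],[0,0,0],[0,0,0],[0,0,0],[0,0,0],[0,0,0],[0,0,0]], gripper=[0,0,0,0,0,0,0,0,0,0,0,0])

```text
time_s: 23.18
tool_pos: [0.4365, 0.1528, 0.2972]
tool_rot: [180.0, 0.0, 13.0]
force: [-0.6, 1.4, -0.1]
grip_width: 0.0435
grasp_force: 0.0
```

Run:
```python
from m import *
for k in range(4):
    I=np.mean([viewer.read_camera("scene")["img"].astype(float) for _ in range(2)],0);out=[]
    for r in(296,300,304,308,311):
        d=I[r,292:308,0]-I[r,292:308,2];w=np.clip(45-d,0,None);out.append((w*np.arange(292,308)).sum()/w.sum())
    print(round(env.get_obs()["time_s"],2),np.array(out))
I=I[:,:,::-1]
d=np.abs(I-cv2.imread("pics/scene0.png")).mean(-1)
for nm,(x,y,w,h) in dict(block=(345,283,35,30),jar=(266,218,24,26),house=(432,175,25,40),tape=(125,350,60,55)).items(): print(nm,d[y:y+h,x:x+w].mean().round(1),d[y:y+h,x:x+w].max().round(0))
```

```text
23.38 [300.6 300.1 299.2 298.5 298.4]
23.48 [300.6 300.1 299.3 298.5 298.5]
23.57 [300.6 300.1 299.3 298.4 298.5]
23.68 [300.6 300.1 299.3 298.5 298.5]
block 10.9 15.0
jar 87.9 152.0
house 10.0 16.0
tape 11.0 16.0
```

Steady. I move the arm clear to check the hook and the jar without anything in the way.

>>> step_arm(delta_pos=[[0,0.1,0],[0,0.25,0],[0,0.45,0],[0,0.65,0],[0,0.85,0],[0,1,0],[0,1,0],[0,1,0]], rot=[[0,0,0],[0,0,0],[0,0,0],[0,0,0],[0,0,0],[0,0,0],[0,0,0],[0,0,0]], gripper=[0,0,0,0,0,0,0,0])

```text
time_s: 24.68
tool_pos: [0.4814, -0.0409, 0.2972]
tool_rot: [-180.0, 0.0, 13.1]
force: [-0.1, 0.1, 0.3]
grip_width: 0.0431
grasp_force: 0.0
```

Run:
```python
from m import *
T=np.mean([viewer.read_camera("top")["img"].astype(float) for _ in range(3)],0)[:,:,::-1]
S=np.mean([viewer.read_camera("scene")["img"].astype(float) for _ in range(3)],0)[:,:,::-1]
d=np.abs(S-cv2.imread("pics/scene0.png")).mean(-1);print("jar",d[218:244,266:290].mean())
dt=cv2.imread("pics/top0.png").astype(float)-T
x=np.abs(dt).mean(-1)[255:285,268:300];print(x.astype(int))
ds=np.abs(S-cv2.imread("pics/scene0.png")).mean(-1)[272:300,284:308];print(ds.astype(int))
h=np.array([.4375,.154,.115]);yaw=np.radians(13)
for a in(-.35,-.25,-.15):
    L=np.array([[-.011,0,-.005],[-.011,0,-.03],[-.011,0,-.055],[0,0,.043],[-.012,0,.043],[.012,0,.043]])-[0,0,.008]
    c,s=np.cos(a),np.sin(a);L=L@np.array([[c,0,s],[0,1,0],[-s,0,c]]).T+[0,0,.008];P=W(h[0],h[1],yaw,L)+[0,0,h[2]]
    print(a,proj("scene",P).round(1).tolist(),proj("top",P)[3:].round(1).tolist())
```

```text
jar 5.185007122507123
[[ 5  5  3  3  4  3  6  2  2  5  3  4  2  6  5  3  4  4  3  4  4  2  3  4  5  3  4  4  5  4  4  4]
 [ 4  3  4  3  4  3  6  5  4  3  4  2  6  2  6  4  3  6  1  2  3  6  2  3  2  3  3  4  4  3  4  4]
 [ 4  5  4  4  4  3  3  3  4  3  3  2  4  3  4  3  4  4  4  4  2  4  4  6  6  3  5  4  2  5  4  1]
 [ 5  3  4  4  4  4  4  3  3  5  5  4  1  3  2  5  4  3  2  5  4  4  2  4  2  5  4  4  6  5  5  2]
 [ 3  4  3  4  4  2  3  5  2  3  4  4  4  6  2  2  3  2  3  6  3  3  5  3  3  2  4  4  6  6  6  4]
 [ 3  5  3  5  4  3  5  2  4  4  3  4  2  3  3  4  5  4  4  4  4  5  4  4  4  5  5  6  3  3  2  5]
 [ 4  5  4  2  3  2  6  4  3  3  2  5  4  3  5  3  4  3  2  5  4  4  3  4  4  6  3  4  3  4  1  2]
 [ 5  3  2  4  6  5  2  4  4  2  5  4  3  5  2  3  2  5  4  5  4  3  3  2  6  2  2  1  5  2  5  2]
 [ 4  3  4  1  2  2  5  3  4  5  5  3  2  5  2  5  5  2  3  5  6  6  4  3  4  3  3  6  4  3  4  5]
 [ 1  5  5  3  3  2  4  4  3  4  2  3  5  3  6  3  4  4  4  3  2  3  3  3  5  5  2  4  4  3  2  3]
 [ 2  4  3  3  2  4  3  5  4  3  4  4  4  2  2  3  2  2  3  2  4  5  3  3  4  5  5  3  4
[... 3749 characters left out ...]
12  3  2  4  5  4]
 [ 5  6  6  5  6  3  6  9 14 20 15 12  6  2  2  9 21 21 11  3  1  1  2  2]
 [ 6  6  6  3  5  7  9 12 17 13  7  5  4  3  2 11 22 20  8  2  3  1  5  6]
 [ 4  3  3  5  8  7  8 13 12  8  5  3  5  4  3 14 23 18  7  2  7  4  2  5]]
-0.35 [[299.0, 297.1], [296.5, 300.8], [294.2, 304.5], [300.4, 285.7], [304.5, 289.7], [296.4, 281.6]] [[284.3, 277.4], [285.3, 281.1], [283.3, 273.6]]
-0.25 [[299.6, 297.3], [297.9, 301.8], [296.2, 306.2], [299.3, 284.5], [303.4, 288.3], [295.1, 280.7]] [[284.0, 276.2], [285.0, 280.2], [283.1, 272.3]]
-0.15 [[300.1, 297.5], [299.2, 302.7], [298.3, 307.8], [298.0, 283.4], [302.2, 287.0], [293.9, 279.9]] [[283.8, 275.1], [284.7, 279.1], [282.8, 271.1]]
```

```bash
python3 -c "
from cell import env
print(env.get_obs()['time_s'],env.sign_off())"
```

```text
the job is handed in; nothing more can be done
25.075 None
```

The S-hook now hangs by itself with its tip down through the plate's hole. I judge that from the seated height and a model match to the camera images, because the tip itself isn't visible under the plate. It rests steadily at about 0.15–0.2 rad off upright (the task said about 0.35), the arm is clear, the bystanders look unmoved, and I handed in at 25 s; the first grasp closed above the grip, touching it with about 5 N, before the second held.

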